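Free the jammed pull-out coat hook of the key board

TASK

The red pull-out coat hook has jammed between the two black cheeks of the plywood key board. Rock it by its upright wooden peg well over to both sides, until both cheeks have been pushed back and it is loose (do not just yank it straight out), then draw it out towards the board's front edge until its round foot is completely clear of the cheeks, and leave it lying flat on the board. Leave the other things where they are.

Things in the scene. Friction and masses are not known exactly. Their poses are not given: they have to be found in the camera images.
- board: Birch plywood board fixed flat on the table, 430 x 320 x 12 mm: x -270 (front edge) to +160 mm, y -160 to +160 mm. Origin: on its underside, below the jammed foot's centre. Own x points away from the front edge (the hook comes out along -x), y to the board's left, z up. A steel mirror and a peg are at the rear, x over 60 mm; another peg at x -45, y 108 mm (both 18 mm thick, tops at z = 62 mm).
- slot (a point): Point on the board's top face above its origin (z = 12 mm), axes as board. The foot's pocket here is roofed by an aluminium strip (x -16 to 38, |y| up to 60 mm, top at board z = 35 mm). Two black cheeks (x -34 to -18 mm, tops at z = 28 mm) stand left and right in front of it, 29 mm apart at first; plywood stop blocks outside them (x -42 to -14, |y| 48 to 60, tops at z = 30 mm).
- tongue: Red pull-out coat hook, loose, 0.15 to 0.31 kg: flat bar 28 mm wide, 14 mm thick, with a round foot (disc, 44 mm diameter, 14 mm thick) at its inner end. Origin: centre of the foot's underside; the bar runs along own -x to -150 mm; z up. At own x = -130 mm it carries an upright round wooden peg, 24 mm diameter, 36 mm tall (top 50 mm above the origin). A straight pull jams it.
- coat_peg (a point): Half-way up the wooden peg, on its axis (44 mm above the table while the hook lies on the board); axes as tongue. Pushing the peg sideways, low down, with about 9 to 18 N turns the hook about its foot and shoves the cheek on that side back for good; the peg moves about 40 mm (0.31 rad) until the cheek meets its stop. With both cheeks back, a light pull draws the foot out.
- cheek_left (a joint): How far the cheek on the board's +y side has been pushed back, m: 0 tight at the start, 0.011 at its stop; it stays where it is left. The foot passes easily once both are over about 0.0075
- cheek_right (a joint): The same for the cheek on the board's -y side
- keys: Steel ring (49 mm outside) with two keys, reaching 78 mm from the ring towards the board's rear, lying round a peg on the board's left part (x = -45, y = 108 mm), loose bystander; origin at the ring's centre, underside
- tag: Yellow plastic key tag, 80 x 36 x 6 mm, lying on the board's right part (y about -130 mm), loose bystander; origin at the centre of its underside
- dish: White ceramic dish, 110 mm across, 30 mm high, on the table to the left, loose bystander; origin under its centre
- tin: Blue round tin, 80 mm across, 28 mm high, on the table to the left, loose bystander; origin under its centre
- shoebrush: Dark wooden shoe brush, 160 x 50 x 45 mm, on the table to the right, loose bystander; origin under its centre
Mind the look-alikes: they are no part of the job. Of the things shaped like the tongue, the red one is meant.

How it is judged:
On the way:
1. rocked loose: both cheeks pushed back by more than 6 mm while the foot is still within 12 mm of home (value of joint each of cheek_left, cheek_right above 0.006 m and x of tongue in the frame of board above -0.012 m), for 0.1 s.
At the end, for the whole second after the job is handed in: The coat hook lies at rest and flat (within 0.1 rad, underside 8 to 18 mm above the board's underside, that is on its top face), with the centre of its foot 57 to 200 mm in front of its home along the board's -x (so the foot is clear of the cheeks) and within 130 mm of the board's middle line (x of tongue in the frame of board between -0.2 and -0.057 m and z of tongue in the frame of board between 0.008 and 0.018 m and angle between tongue's own z axis and vertical below 0.1 rad and y of tongue in the frame of board between -0.13 and 0.13 m and linear speed of tongue below 0.02 m/s); the robot touches nothing.
It fails at once if a bystander (keys, tag, dish, tin, shoe brush) is moved by more than 30 mm (distance of any of keys, tag, dish, tin, shoebrush from where it was at the start of the episode above 0.03 m).
It also fails if it takes over 64 s, if anything falls off the work surface, if the arm or the gripper's body presses on something with over 40 N, if the wrist force passes 120 N, or if a joint passes its speed limit or range.

ROBOT

A 6-joint arm with a two-finger parallel gripper is mounted at the origin on the work surface. World frame = base frame: x ahead of the robot, y to its left, z up, the work surface at z = 0. Lengths are in m, angles in rad, forces in N, time in s.
With the tool pointing down it reaches from about 0.375 to 0.9 m from the base axis. Payload 3.1 kg.
Tool frame: the origin (TCP) lies on the centre line of the jaws, within the pads' length; the fingertips stand ahead of it and the grasp point (between the pads) lies 3 mm ahead of it (robot.tip_reach is the z of the fingertips in the tool frame, in m); z points along the fingers, y is the line along which they close (so a half turn about z gives the same grasp; the last joint's range is limited). The gripper opens to 87 mm and grips with 3 to 60 N. Pads are 19 mm wide; open, the fingers measure 117 mm over their backs; the gripper's body (75 mm by 190 mm) begins 51 mm behind the grasp point.
Start: joints at [-1.482, 0.527, 1.433, -0, 1.181, -0.178], TCP at [0.165, -0.603, 0.245] pointing down, gripper open.
Joint ranges: [-3.08, 3.08], [-0.75, 2.2], [0.22, 2.44], [-1.43, 4.57], [0, 2.65], [-2.85, 2.85]. Speed limits (rad/s): [2.79, 2.79, 3.14, 3.14, 3.14, 3.14].

INTERFACE

Orientations are given as a unit quaternion [x, y, z, w].
In Python, from rig import sensors, eyes, ticket, robot gives the robot as it stands.
- The arm moves only by the tool drive_tool, never from a script. Its argument "deltas" is a list that holds one entry, the list of rows, each a list of 6 numbers: the shift along the tool's x, y, z in mm, then the turn, a rotation vector about the tool's x, y, z in rad. A call has 1 to 8 rows; each row shifts and turns the commanded pose from where the row before left it, along the tool's axes as they then stand; what a row does not reach is not made up. A row lasts 1/12 s, in which the tool goes at most 41.7 mm and 7.16 degrees, less where a joint would pass 70% of its speed; a pose out of reach is approached as far as the arm can. A call is refused whole if a number of a shift passes 41.7 or a number of a turn 0.125, either way. A call with a gripper value outside its range is refused whole. "gripper" is the opening in per cent of the stroke, from 0 (shut) to 100 (fully open), set as the call begins (left out, the last holds). The fingers move at their own pace and stop on an object; "squeeze" is the grip in N (left out, the last holds). Time passes only in rows, so rows that do not move let the fingers close. It gives the time, the measured TCP pose, the force, the opening and the grip force at its end, in the units of the state.
- sensors.get_obs(): the state, without advancing time (a new reading comes with each control period).
- eyes.camera(name): name is "scene" or "top" or "wrist"; returns a dict with "img" (400x640x3 uint8, red, green, blue), "fov_y" (degrees; the focal length in pixels is half the picture's height over the tangent of half this angle, whatever the lens; pixels are square), "cx", "cy" (the principal point, pixels), "xyz" and "attitude" of the camera in the world; the wrist camera has in their place "hand_eye" (4x4, takes a point from camera to tool coordinates, whose origin is the TCP and whose axes are the flange's). Camera axes: x right, y up, looking along -z (the intrinsics and any distortion apply to the point x, -y, -z); pixel columns grow to the right and rows downward; lengths in m; the calibration is good to about 2 mm. A picture is of the moment at which its call begins: read the wrist's pose just before it. There is no depth.
- ticket.hand_in(): hands the job in; it is judged then, once.
The state is a dict: "time": time; "q": joint angles; "joint_velocities": joint speeds; "joint_torque": joint torques, N m; "position": TCP position; "tool_rot": TCP orientation; "ft_force": force on the tool from outside, world axes, zero at the start; "moment": the same for the moment, N m; "grip_width": finger opening in m; "grip_force": force on a finger pad.
Only numpy, scipy, OpenCV 4.12 (cv2) and the standard library are available. Lean on these libraries where they do the work, as an engineer would, in place of code of your own. Each camera call takes 0.05 s, during which the arm holds its last target. There are 200 camera calls.

## Working session

There is one attempt and no reset: what is moved stays moved. The work goes in short steps, Python scripts to look and compute and a tool call to move; the robot and the scene stay as the last step left them, time stands still between calls to the robot, and variables do not carry over. Pictures are saved under pics/ and viewed, at most 10 in all, crops included, and the job is handed in when it is done.

Besides the shell and the picture viewer there is one more tool, called after "Call:" by a JSON object that holds its "method" and its "body", one argument or row to a line. drive_tool: Moves the arm, as the interface text tells. Its arguments: {"type":"object","properties":{"deltas":{"type":"array"},"gripper":{"type":"number"},"squeeze":{"type":"number"}},"required":["deltas"]}

```bash
mkdir -p pics; cat > h.py <<'E'
import numpy as np, cv2
from scipy.spatial.transform import Rotation as R
from rig import sensors, eyes, ticket, robot
def snap(n):
    c=eyes.camera(n); cv2.imwrite(f'pics/{n}_{len(__import__("os").listdir("pics"))}.png',c['img'][:,:,::-1]); return c
def ray(c,u,v):
    f=c['img'].shape[0]/2/np.tan(np.radians(c['fov_y'])/2)
    d=np.array([(u-c['cx'])/f,-(v-c['cy'])/f,-1.])
    return np.array(c['xyz']), R.from_quat(c['attitude']).apply(d)
def onplane(c,u,v,z):
    o,d=ray(c,u,v); return o+d*(z-o[2])/d[2]
E
python3 - <<'E'
from h import *
s=sensors.get_obs(); print({k:np.round(v,3) for k,v in s.items()})
print(robot.tip_reach)
for n in('top','scene'):
    c=snap(n); print({k:v for k,v in c.items() if k!='img'})
E
ls pics
```

```text
{'time': np.float64(0.0), 'q': array([-1.483,  0.528,  1.434, -0.   ,  1.181, -0.179]), 'joint_velocities': array([-0.   ,  0.   ,  0.001,  0.001,  0.   , -0.003]), 'joint_torque': array([-1.0000e-03, -4.4005e+01, -1.7659e+01,  6.3000e-02,  5.8000e-02,
       -0.0000e+00]), 'position': array([ 0.165, -0.602,  0.244]), 'tool_rot': array([ 0.991,  0.133,  0.   , -0.001]), 'ft_force': array([ 0.15 , -0.387,  0.126]), 'moment': array([-0.016, -0.026,  0.015]), 'grip_force': np.float64(0.0), 'grip_width': np.float64(0.087)}
0.022
{'fov_y': 50.367548695574406, 'cx': 316.08409836786507, 'cy': 198.97616044266775, 'xyz': array([ 0.44963703, -0.00732905,  1.2806555 ]), 'attitude': array([-0.02409505,  0.01411482,  0.71534626, -0.69821195])}
{'fov_y': 43.13924054899441, 'cx': 324.0710061810548, 'cy': 200.06112928838513, 'xyz': array([ 1.26814398, -0.18933975,  1.21748714]), 'attitude': array([0.23227616, 0.18335859, 0.57264881, 0.76452649])}
scene_1.png
top_0.png
```

View pics/top_0.png

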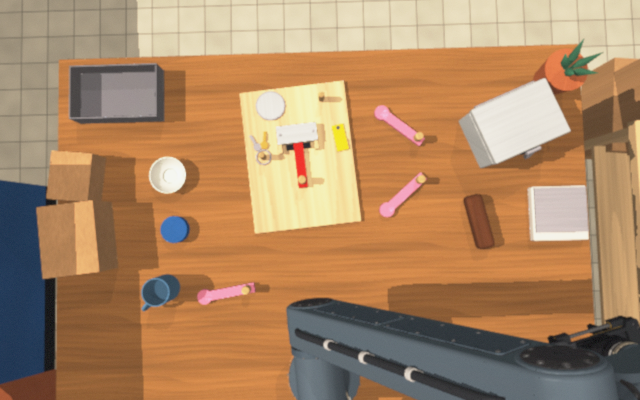

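View pics/scene_1.png

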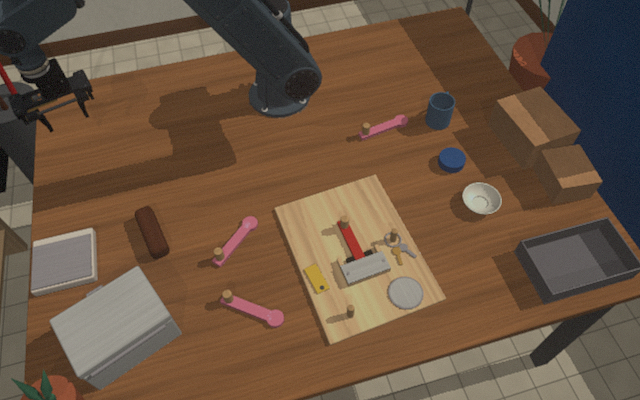

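The top view shows the red bar from the roof strip (297,135) to its peg at (301,180). The board's corners are at about (240,92), (346,81), (360,220) and (255,233). Pink look-alikes lie off the board.

```bash
cat > m.py <<'E'
from h import *
def red(c):
    hsv=cv2.cvtColor(c['img'],cv2.COLOR_RGB2HSV); h,s,v=cv2.split(hsv)
    m=(((h<6)|(h>174))&(s>190)&(v>90)).astype(np.uint8)
    return m
def board(c):
    hsv=cv2.cvtColor(c['img'],cv2.COLOR_RGB2HSV); 
    m=cv2.inRange(hsv,(14,40,150),(32,150,255)); m[:, :225]=0; m[:,375:]=0; m[:70]=0; m[245:]=0
    m=cv2.morphologyEx(m,cv2.MORPH_OPEN,np.ones((3,3)))
    cs=max(cv2.findContours(m,0,1)[0],key=cv2.contourArea); return cv2.convexHull(cs)
E
python3 - <<'E'
from m import *
c=eyes.camera('top')
hull=board(c)[:,0]
P=np.array([onplane(c,u,v,.012)[:2] for u,v in hull]).astype(np.float32)
r=cv2.minAreaRect(P); b=cv2.boxPoints(r); print(r); print(b)
ctr=np.array(r[0]); 
# board x axis: long side nearest +x
e=[b[1]-b[0],b[2]-b[1]]; L=max(e,key=np.linalg.norm); L=L/np.linalg.norm(L); L*=np.sign(L[0])
yaw=np.arctan2(L[1],L[0]); org=ctr+0.055*L
print('yaw',yaw,'org',org)
m=red(c); cs=max(cv2.findContours(m,0,1)[0],key=cv2.contourArea); print(cv2.contourArea(cs),cv2.boundingRect(cs))
Q=np.array([onplane(c,u,v,.026)[:2] for u,v in cs[:,0]]).astype(np.float32)
rr=cv2.minAreaRect(Q); print('red',rr)
d=cv2.fitLine(Q,cv2.DIST_L2,0,.01,.01).ravel(); print('dir',d, np.arctan2(d[1],d[0])%np.pi)
n=np.array([-L[1],L[0]]); print('predicted peg',org-0.130*L, 'red pts in board frame x range',((Q-org)@L).min(),((Q-org)@L).max(),'y',((Q-org)@n).min(),((Q-org)@n).max())
big=cv2.resize(c['img'][75:240,230:370],None,fx=4,fy=3.6,interpolation=2); cv2.imwrite('pics/crop.png',big[:,:,::-1])
E
```

```text
((0.6490247845649719, 0.056759536266326904), (0.43498530983924866, 0.32494765520095825), 5.371840953826904)
[[ 0.4172767   0.19815834]
 [ 0.44769797 -0.12536217]
 [ 0.8807728  -0.08463927]
 [ 0.8503516   0.23888125]]
yaw 0.09375635 org [0.70378323 0.06190858]
213.0 (293, 143, 13, 33)
red ((0.6370638608932495, 0.05729859322309494), (0.09708499908447266, 0.027271047234535217), 4.5928568840026855)
dir [0.9947805  0.10203843 0.63796175 0.05551321] 0.102216326
predicted peg [0.57435419 0.04973811] red pts in board frame x range -0.11556886449136639 -0.018384468596520653 y -0.01262481475168542 0.014686093092413088
```

View pics/crop.png

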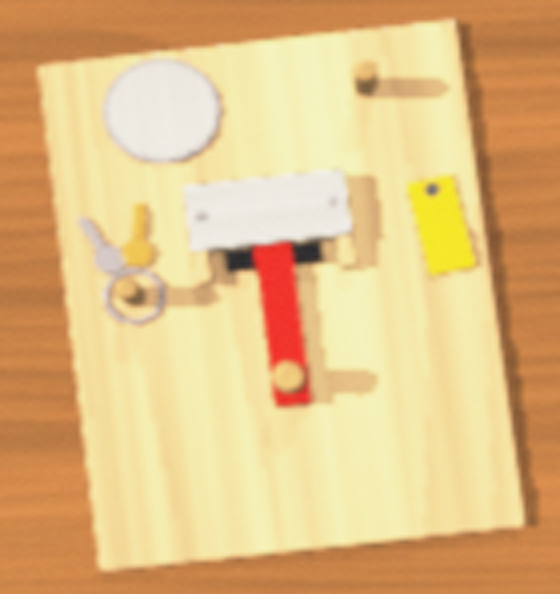

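The peg should be near (0.574, 0.050). I'm moving above it.

Call:
{"method": "drive_tool", "body": {
  "deltas": [
    [[28,-26,0,0,0,0],[28,-26,0,0,0,0],[28,-26,0,0,0,0],[28,-26,0,0,0,0],[28,-26,0,0,0,0],[28,-26,0,0,0,0],[28,-26,0,0,0,0],[28,-26,0,0,0,0]]
  ],
  "gripper": 100
}}

```text
time: 0.82
position: [0.3266, -0.3414, 0.2444]
tool_rot: [0.991, 0.133, 0.0, -0.0]
ft_force: [1.3, -0.4, -0.5]
grip_width: 0.0872
grip_force: 0.0
```

Call:
{"method": "drive_tool", "body": {
  "deltas": [
    [[28,-26,0,0,0,0],[28,-26,0,0,0,0],[28,-26,0,0,0,0],[28,-26,0,0,0,0],[28,-26,0,0,0,0],[28,-26,0,0,0,0],[28,-26,0,0,0,0],[28,-26,0,0,0,0]]
  ]
}}

```text
time: 1.48
position: [0.4878, -0.0816, 0.2445]
tool_rot: [0.991, 0.133, -0.0, 0.0]
ft_force: [0.6, -1.4, -0.8]
grip_width: 0.0866
grip_force: 0.0
```

Call:
{"method": "drive_tool", "body": {
  "deltas": [
    [[28,-26,0,0,0,0],[28,-26,0,0,0,0],[0,0,0,0,0,0.085],[0,0,0,0,0,0.085],[0,0,0,0,0,0],[0,0,0,0,0,0]]
  ]
}}

```text
time: 1.98
position: [0.5274, -0.0183, 0.2443]
tool_rot: [0.999, 0.05, -0.0, -0.0]
ft_force: [0.5, -0.5, 0.3]
grip_width: 0.0877
grip_force: 0.0
```

```bash
python3 - <<'E'
from h import *
s=sensors.get_obs(); c=snap('wrist'); print(c['hand_eye'],c['cx'],c['cy'],c['fov_y'],s['position'],s['tool_rot'])
E
ls pics
```

```text
[[-6.45990644e-04  9.51880431e-01  3.06468966e-01  8.60111305e-02]
 [ 9.99998627e-01  1.47315620e-04  1.65029075e-03 -9.99995189e-04]
 [ 1.52573181e-03  3.06469612e-01 -9.51879220e-01 -1.40390907e-01]
 [ 0.00000000e+00  0.00000000e+00  0.00000000e+00  1.00000000e+00]] 320.5128959163541 203.99865926616945 70.69332306685892 [ 0.52735459 -0.01830828  0.2442992 ] [ 9.98766290e-01  4.96566149e-02 -3.35409430e-04 -7.21598837e-05]
crop.png
scene_1.png
top_0.png
wrist_3.png
```

View pics/wrist_3.png

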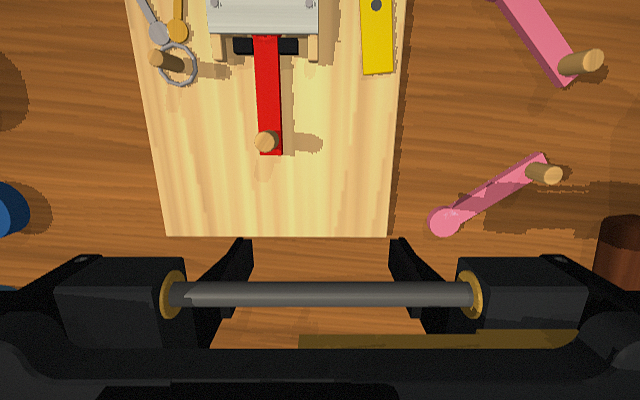

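The wrist view shows the red bar running up to the strip, with the peg top at about (264,142) and the bar's end at (261–283,155). The board's front edge runs from (166,236) to (391,237).

```bash
cat >> m.py <<'E'
def wcam(s,c):
    H=c['hand_eye']; Rt=R.from_quat(s['tool_rot']); c=dict(c)
    c['xyz']=s['position']+Rt.apply(H[:3,3]); c['attitude']=(Rt*R.from_matrix(cv2.SVDecomp(H[:3,:3])[1]@cv2.SVDecomp(H[:3,:3])[2])).as_quat(); return c
E
python3 - <<'E'
from m import *
s=sensors.get_obs(); c=wcam(s,eyes.camera('wrist'))
print('peg top',onplane(c,264,142,.062)); 
f=[onplane(c,u,v,.012) for u,v in((166,236),(391,237))]; print('front',f)
d=f[0]-f[1]; print('len',np.linalg.norm(d),'yaw',np.arctan2(-d[0],d[1]))
m=red(c); m[:, :240]=0;m[:,300:]=0;m[165:]=0
cs=max(cv2.findContours(m,0,1)[0],key=cv2.contourArea)
Q=np.array([onplane(c,u,v,.026)[:2] for u,v in cs[:,0]]).astype(np.float32)
q=cv2.minAreaRect(Q); print('red',q); print(cv2.boxPoints(q))
t=robot and s['position']; print(t,s['tool_rot'])
E
```

```text
peg top [0.57581417 0.05148044 0.062     ]
front [array([0.42296694, 0.1968192 , 0.012     ]), array([ 0.45337412, -0.1264192 ,  0.012     ])]
len 0.32466545278982084 yaw 0.09379442537116925
red ((0.6236454844474792, 0.05465333163738251), (0.13255248963832855, 0.030624879524111748), 5.539236545562744)
[[0.5562006  0.0634968 ]
 [0.5591568  0.03301492]
 [0.69109035 0.04580986]
 [0.6881342  0.07629174]]
[ 0.52730869 -0.01865307  0.24437346] [ 9.98786868e-01  4.92413439e-02 -2.79637970e-04 -6.91259848e-05]
```

Call:
{"method": "drive_tool", "body": {
  "deltas": [
    [[18,-21,0,0,0,0],[18,-21,0,0,0,0],[19,-22,0,0,0,0],[0,0,36,0,0,0],[0,0,36,0,0,0],[0,0,36,0,0,0],[0,0,30,0,0,0],[0,0,0,0,0,0]]
  ]
}}

```text
time: 2.75
position: [0.5716, 0.0502, 0.1008]
tool_rot: [0.999, 0.048, -0.006, -0.001]
ft_force: [-0.7, 0.3, -0.2]
grip_width: 0.087
grip_force: 0.0
```

Call:
{"method": "drive_tool", "body": {
  "deltas": [
    [[0,0,20,0,0,0],[0,0,20,0,0,0],[0,0,14,0,0,0],[0,0,0,0,0,0],[0,0,0,0,0,0]]
  ]
}}

```text
time: 3.17
position: [0.5767, 0.0499, 0.0535]
tool_rot: [0.999, 0.048, 0.0, 0.0]
ft_force: [1.2, 0.2, -0.1]
grip_width: 0.0873
grip_force: 0.0
```

Call:
{"method": "drive_tool", "body": {
  "deltas": [
    [[0,0,0,0,0,0],[0,0,0,0,0,0],[0,0,0,0,0,0],[0,0,0,0,0,0],[0,0,0,0,0,0],[0,0,0,0,0,0],[0,0,0,0,0,0],[0,0,0,0,0,0]]
  ],
  "gripper": 0,
  "squeeze": 25
}}

```text
time: 3.83
position: [0.5761, 0.0505, 0.0525]
tool_rot: [0.999, 0.048, -0.0, -0.0]
ft_force: [0.6, 0.1, 0.8]
grip_width: 0.0416
grip_force: 0.0
```

Call:
{"method": "drive_tool", "body": {
  "deltas": [
    [[0,0,0,0,0,0],[0,0,0,0,0,0],[0,0,0,0,0,0],[0,0,0,0,0,0],[0,0,0,0,0,0],[0,0,0,0,0,0]]
  ]
}}

```text
time: 4.33
position: [0.5761, 0.0505, 0.0525]
tool_rot: [0.999, 0.048, -0.0, -0.0]
ft_force: [0.7, 0.1, -0.3]
grip_width: 0.0236
grip_force: 25.0
```

Call:
{"method": "drive_tool", "body": {
  "deltas": [
    [[0,-2.5,0,0,0,0.02],[0,-2.5,0,0,0,0.02],[0.1,-2.5,0,0,0,0.02],[0,-2.5,0,0,0,0.02],[0,0,0,0,0,0]]
  ]
}}

```text
time: 4.75
position: [0.575, 0.0597, 0.0525]
tool_rot: [1.0, 0.008, -0.001, 0.001]
ft_force: [-1.8, -5.0, 0.1]
grip_width: 0.0232
grip_force: 25.0
```

Call:
{"method": "drive_tool", "body": {
  "deltas": [
    [[0.1,-2.5,0,0,0,0.02],[0,-2.5,0,0,0,0.02],[0.1,-2.5,0,0,0,0.02],[0,-2.5,0,0,0,0.02],[0.1,-2.5,0,0,0,0.02],[0,-2.5,0,0,0,0.02],[0,0,0,0,0,0]]
  ]
}}

```text
time: 5.33
position: [0.575, 0.0743, 0.0525]
tool_rot: [0.999, -0.051, -0.002, 0.001]
ft_force: [-2.8, -6.7, 1.8]
grip_width: 0.0233
grip_force: 25.0
```

Call:
{"method": "drive_tool", "body": {
  "deltas": [
    [[0.1,-2.5,0,0,0,0.02],[0,-2.5,0,0,0,0.02],[0.1,-2.5,0,0,0,0.02],[0,-2.5,0,0,0,0.02],[0,0,0,0,0,0]]
  ]
}}

```text
time: 5.75
position: [0.5763, 0.0841, 0.0525]
tool_rot: [0.996, -0.091, -0.002, 0.002]
ft_force: [-2.8, -6.6, 1.9]
grip_width: 0.0234
grip_force: 25.0
```

Call:
{"method": "drive_tool", "body": {
  "deltas": [
    [[0.1,-2.5,0,0,0,0.02],[0,-2,0,0,0,0.015],[0,0,0,0,0,0]]
  ]
}}

```text
time: 6.0
position: [0.577, 0.0882, 0.0525]
tool_rot: [0.994, -0.108, -0.002, 0.002]
ft_force: [-2.9, -7.7, 1.5]
grip_width: 0.0232
grip_force: 25.0
```

Call:
{"method": "drive_tool", "body": {
  "deltas": [
    [[0.1,-2,0,0,0,0.015],[0,0,0,0,0,0]]
  ]
}}

```text
time: 6.17
position: [0.5774, 0.09, 0.0525]
tool_rot: [0.993, -0.115, -0.002, 0.002]
ft_force: [-4.4, -7.3, 2.4]
grip_width: 0.0234
grip_force: 25.0
```

Call:
{"method": "drive_tool", "body": {
  "deltas": [
    [[0.1,-2,0,0,0,0.015],[0,0,0,0,0,0]]
  ]
}}

```text
time: 6.33
position: [0.5778, 0.0919, 0.0525]
tool_rot: [0.992, -0.123, -0.002, 0.002]
ft_force: [-3.2, -6.9, 3.0]
grip_width: 0.0234
grip_force: 25.0
```

```bash
python3 - <<'E'
from m import *
c=eyes.camera('scene'); print(sensors.get_obs()['ft_force'])
cv2.imwrite('pics/sc2.png',cv2.resize(c['img'][170:350,270:450],None,fx=3.3,fy=3.3,interpolation=2)[:,:,::-1])
E
```

```text
[-3.60697201 -7.98307761  3.48679631]
```

View pics/sc2.png

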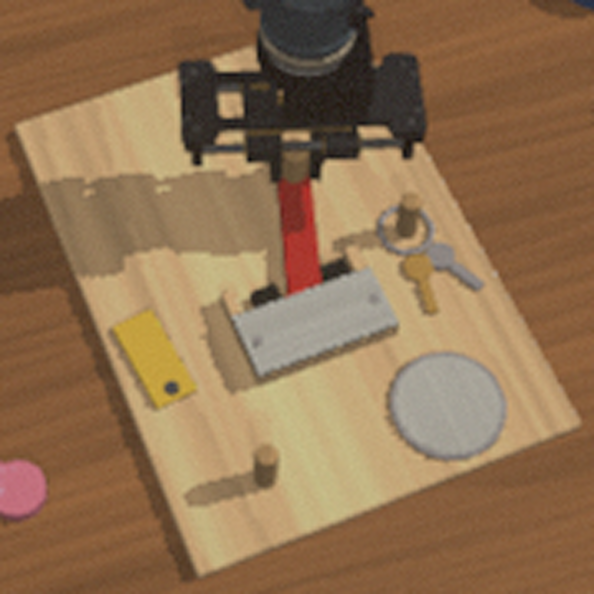

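The hook has swung toward the keys side and the cheek there is nearly at its stop block. I'm nudging it further until the force rises.

Call:
{"method": "drive_tool", "body": {
  "deltas": [
    [[0.1,-2,0,0,0,0.015],[0,0,0,0,0,0]]
  ]
}}

```text
time: 6.55
position: [0.5782, 0.0937, 0.0525]
tool_rot: [0.991, -0.13, -0.002, 0.002]
ft_force: [-4.6, -7.7, 3.2]
grip_width: 0.0237
grip_force: 25.0
```

Call:
{"method": "drive_tool", "body": {
  "deltas": [
    [[0.1,-2,0,0,0,0.015],[0,0,0,0,0,0]]
  ]
}}

```text
time: 6.72
position: [0.5787, 0.0956, 0.0525]
tool_rot: [0.99, -0.138, -0.003, 0.002]
ft_force: [-3.0, -7.4, 2.3]
grip_width: 0.0234
grip_force: 25.0
```

Call:
{"method": "drive_tool", "body": {
  "deltas": [
    [[0.2,-3,0,0,0,0],[0,0,0,0,0,0]]
  ]
}}

```text
time: 6.88
position: [0.5791, 0.0975, 0.0525]
tool_rot: [0.99, -0.137, -0.003, 0.003]
ft_force: [-5.0, -11.1, 5.8]
grip_width: 0.0233
grip_force: 25.0
```

```bash
python3 - <<'E'
from m import *
c=eyes.camera('top'); s=sensors.get_obs(); print(s['ft_force'],s['moment'])
m=red(c); cs=max(cv2.findContours(m,0,1)[0],key=cv2.contourArea); print(cv2.contourArea(cs),cv2.boundingRect(cs))
w=eyes.camera('wrist'); cv2.imwrite('pics/w4.png',w['img'][:,:,::-1])
E
```

```text
[ -5.34504883 -11.74668976   4.40249189] [-2.12543896  0.92057989  0.00655416]
4.5 (292, 143, 10, 4)
```

View pics/w4.png

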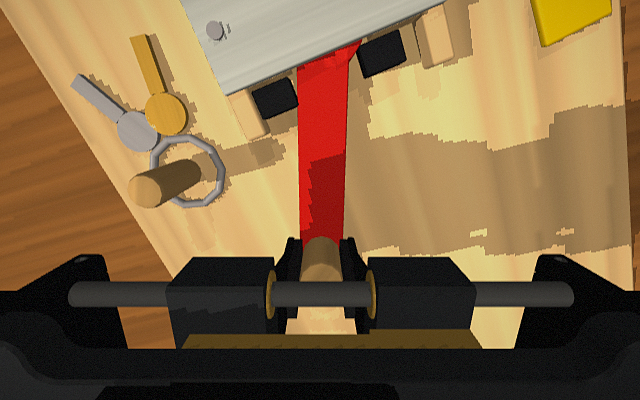

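The left cheek now sits hard against its stop block, and the force has gone up. Next I rock it to the other side.

Call:
{"method": "drive_tool", "body": {
  "deltas": [
    [[-0.2,3,0,0,0,0],[0.1,5,0,0,0,-0.039],[0.1,5,0,0,0,-0.039],[0.1,5,0,0,0,-0.039],[0.1,5,0,0,0,-0.039],[0.1,5,0,0,0,-0.039],[0.1,5,0,0,0,-0.039],[0.1,5,0,0,0,-0.039]]
  ]
}}

```text
time: 7.65
position: [0.576, 0.0631, 0.0524]
tool_rot: [1.0, -0.002, -0.0, -0.0]
ft_force: [1.1, 0.5, -1.2]
grip_width: 0.0232
grip_force: 25.0
```

Call:
{"method": "drive_tool", "body": {
  "deltas": [
    [[0.1,5,0,0,0,-0.039],[0.1,5,0,0,0,-0.039],[0,2.5,0,0,0,-0.02],[0,2.5,0,0,0,-0.02],[0,2.5,0,0,0,-0.02],[0.1,2.5,0,0,0,-0.02],[0,2.5,0,0,0,-0.02],[0,0,0,0,0,0]]
  ]
}}

```text
time: 8.32
position: [0.577, 0.0418, 0.0525]
tool_rot: [0.996, 0.086, -0.001, -0.001]
ft_force: [-1.7, 3.8, 0.6]
grip_width: 0.0235
grip_force: 25.0
```

Call:
{"method": "drive_tool", "body": {
  "deltas": [
    [[0.1,2.5,0,0,0,-0.02],[0,2.5,0,0,0,-0.02],[0.1,2.5,0,0,0,-0.02],[0,2.5,0,0,0,-0.02],[0.1,2.5,0,0,0,-0.02],[0,2.5,0,0,0,-0.02],[0,2.5,0,0,0,-0.02],[0,0,0,0,0,0]]
  ]
}}

```text
time: 8.98
position: [0.5787, 0.0254, 0.0525]
tool_rot: [0.988, 0.155, -0.004, -0.002]
ft_force: [-5.3, 5.7, 5.8]
grip_width: 0.0234
grip_force: 25.0
```

Call:
{"method": "drive_tool", "body": {
  "deltas": [
    [[0.1,2.5,0,0,0,-0.02],[0.1,2.5,0,0,0,-0.02],[0.1,2.5,0,0,0,-0.02],[0.1,2.5,0,0,0,-0.02],[0.1,2.5,0,0,0,-0.02],[0,0,0,0,0,0]]
  ]
}}

```text
time: 9.48
position: [0.581, 0.0147, 0.0525]
tool_rot: [0.979, 0.205, -0.006, -0.004]
ft_force: [-10.0, 6.5, 9.3]
grip_width: 0.0232
grip_force: 25.0
```

Call:
{"method": "drive_tool", "body": {
  "deltas": [
    [[0.1,2.5,0,0,0,-0.02],[0.1,2.5,0,0,0,-0.02],[0,0,0,0,0,0]]
  ]
}}

```text
time: 9.73
position: [0.582, 0.0106, 0.0524]
tool_rot: [0.974, 0.224, -0.007, -0.005]
ft_force: [-11.0, 7.6, 11.8]
grip_width: 0.0235
grip_force: 25.0
```

Call:
{"method": "drive_tool", "body": {
  "deltas": [
    [[0.1,2.5,0,0,0,-0.02],[0,0,0,0,0,0]]
  ]
}}

```text
time: 9.9
position: [0.5826, 0.0087, 0.0525]
tool_rot: [0.972, 0.234, -0.008, -0.005]
ft_force: [-12.2, 7.2, 11.8]
grip_width: 0.0233
grip_force: 25.0
```

```bash
python3 - <<'E'
from m import *
w=eyes.camera('wrist'); cv2.imwrite('pics/w5.png',w['img'][:,:,::-1])
E
```

```text
(no output)
```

View pics/w5.png

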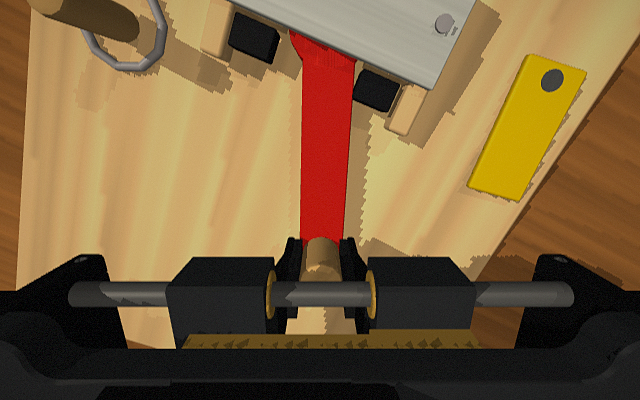

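The right cheek is about at its stop block and the left one has stayed back. I'll give a last small push while easing the x load.

Call:
{"method": "drive_tool", "body": {
  "deltas": [
    [[-0.8,2,0,0,0,0],[-0.7,2,0,0,0,0],[0,0,0,0,0,0],[0,0,0,0,0,0]]
  ]
}}

```text
time: 10.28
position: [0.5834, 0.0051, 0.0525]
tool_rot: [0.972, 0.235, -0.007, -0.005]
ft_force: [-11.0, 10.2, 12.3]
grip_width: 0.0233
grip_force: 25.0
```

```bash
python3 - <<'E'
from m import *
s=sensors.get_obs(); c0=eyes.camera('wrist'); c=wcam(s,c0); print(s['position'],s['ft_force'])
y=0.0945; L=np.array([np.cos(y),np.sin(y)]); n=np.array([-L[1],L[0]])
org=np.array([.5765,.0504])+.130*L; print('org',org)
hsv=cv2.cvtColor(c['img'],cv2.COLOR_RGB2HSV); m=(hsv[:,:,2]<45).astype(np.uint8); m[200:]=0
for k in cv2.findContours(m,0,1)[0]:
    if cv2.contourArea(k)>300:
        q=np.array([onplane(c,u,v,.028)[:2]-org for u,v in k[:,0]]); Y=q@n; X=q@L
        print('dark',cv2.boundingRect(k),'x',X.min(),X.max(),'y',Y.min(),Y.max(),np.mean(Y))
m=red(c); m[225:]=0
k=max(cv2.findContours(m,0,1)[0],key=cv2.contourArea)
q=np.array([onplane(c,u,v,.026)[:2]-org for u,v in k[:,0]]).astype(np.float32); d=cv2.fitLine(q,2,0,.01,.01).ravel(); print('line',d,np.arctan2(d[1],d[0])-y, 'perp y of axis at foot', np.cross(d[:2],-d[2:]))
E
```

```text
[0.58335198 0.00514787 0.0524752 ] [-11.04764454  10.19647774  12.30050615]
org [0.70591997 0.06266672]
dark (347, 68, 48, 43) x -0.03502684087022621 -0.018925163347508617 y -0.0442869664606469 -0.02191983669222653 -0.03306430384529613
dark (221, 10, 53, 53) x -0.035032504155228406 -0.01862851754700656 y 0.023469046003952033 0.048071208877616865 0.03591231303507996
line [ 0.86055446  0.50935847 -0.05623747 -0.02111745] 0.43993914 perp y of axis at foot -0.010472322<stdin>:12: DeprecationWarning: Arrays of 2-dimensional vectors are deprecated. Use arrays of 3-dimensional vectors instead. (deprecated in NumPy 2.0)
```

Right cheek looks about 7.4 mm back, so I'll push further.

Call:
{"method": "drive_tool", "body": {
  "deltas": [
    [[0,2,0,0,0,-0.01],[0,2,0,0,0,-0.01],[0,0,0,0,0,0]]
  ]
}}

```text
time: 10.58
position: [0.5843, 0.0022, 0.0525]
tool_rot: [0.97, 0.245, -0.008, -0.006]
ft_force: [-12.4, 11.7, 14.2]
grip_width: 0.0236
grip_force: 25.0
```

Call:
{"method": "drive_tool", "body": {
  "deltas": [
    [[0,2,0,0,0,-0.01],[0,2,0,0,0,-0.01],[0,0,0,0,0,0]]
  ]
}}

```text
time: 10.83
position: [0.5854, -0.0012, 0.0525]
tool_rot: [0.967, 0.254, -0.009, -0.006]
ft_force: [-13.4, 11.4, 14.5]
grip_width: 0.0231
grip_force: 25.0
```

```bash
cat > chk.py <<'E'
from m import *
s=sensors.get_obs(); c=wcam(s,eyes.camera('wrist')); print(s['position'],s['ft_force'])
y=0.0945; L=np.array([np.cos(y),np.sin(y)]); n=np.array([-L[1],L[0]])
org=np.array([.70592,.06267])
d=s['position'][:2]-org; print('tcp in board',d@L,d@n, np.hypot(*d))
hsv=cv2.cvtColor(c['img'],cv2.COLOR_RGB2HSV); m=(hsv[:,:,2]<45).astype(np.uint8); m[200:]=0
for k in cv2.findContours(m,0,1)[0]:
    if cv2.contourArea(k)>300:
        q=np.array([onplane(c,u,v,.028)[:2]-org for u,v in k[:,0]]); Y=q@n; X=q@L
        print('dark',cv2.boundingRect(k),'x',X.min(),X.max(),'y',Y.min(),Y.max())
m=red(c); m[225:]=0
for r in (90,200):
    u=np.where(m[r])[0]; 
    if len(u): p=[onplane(c,x,r,.026)[:2]-org for x in(u.min(),u.max())]; print('bar edges row',r,[(v@L,v@n) for v in p])
E
python3 chk.py
```

```text
[ 0.58544847 -0.00115747  0.05245776] [-13.44285622  11.432386    14.48019094]
tcp in board -0.12595672884318884 -0.052175061521239775 0.13633537540059718
dark (345, 68, 48, 45) x -0.035015499464535534 -0.018890605362363384 y -0.04562718141696099 -0.02351991479260011
dark (218, 3, 54, 54) x -0.034954368199603014 -0.01869558799966187 y 0.023179261086641926 0.048098937255307464
bar edges row 90 [(np.float64(-0.042464429703113066), np.float64(0.001529715786544312)), (np.float64(-0.0316221210514091), np.float64(-0.02291069450980812))]
bar edges row 200 [(np.float64(-0.10012169213061838), np.float64(-0.024154837297354168)), (np.float64(-0.08893922349969578), np.float64(-0.04889583057720192))]
```

Both cheeks look well back, about 9 mm on the right and 11 mm on the left, though the foot has crept out around 7 mm. I'll swing back to centre and push it home, then check.

Call:
{"method": "drive_tool", "body": {
  "deltas": [
    [[0.5,-4.4,0,0,0,0.035],[0.5,-4.4,0,0,0,0.035],[0.5,-4.4,0,0,0,0.035],[0.5,-4.4,0,0,0,0.035],[0.5,-4.4,0,0,0,0.035],[0.5,-4.4,0,0,0,0.035],[0.5,-4.4,0,0,0,0.035],[0,0,0,0,0,0]]
  ]
}}

```text
time: 11.55
position: [0.5843, 0.0243, 0.0524]
tool_rot: [0.991, 0.134, -0.002, -0.0]
ft_force: [-2.9, 0.9, 1.0]
grip_width: 0.0237
grip_force: 25.0
```

Call:
{"method": "drive_tool", "body": {
  "deltas": [
    [[0.5,-4.4,0,0,0,0.035],[0.5,-4.4,0,0,0,0.035],[0.5,-4.4,0,0,0,0.035],[0.5,-4.4,0,0,0,0.035],[0.5,-4.4,0,0,0,0.035],[0,0,0,0,0,0],[0,0,0,0,0,0]]
  ]
}}

```text
time: 12.13
position: [0.5798, 0.0459, 0.0523]
tool_rot: [0.999, 0.048, -0.005, -0.0]
ft_force: [-8.0, 0.9, 4.7]
grip_width: 0.0236
grip_force: 25.0
```

```bash
python3 chk.py
```

```text
[0.57982191 0.04590401 0.05230808] [-8.01572399  0.86389708  4.72646379]
tcp in board -0.12711749383356655 -0.00479264663094827 0.12720780911664178
dark (356, 69, 45, 32) x -0.03447309642954557 -0.01910032459954407 y -0.0455863098236444 -0.022321257339602437
dark (224, 69, 46, 32) x -0.0344742921709541 -0.0190827259980914 y 0.024331568856244514 0.0481853736551106
bar edges row 90 [(np.float64(-0.029276221497580805), np.float64(0.014341412063529235)), (np.float64(-0.02927808404677053), np.float64(-0.012991075546257067))]
bar edges row 200 [(np.float64(-0.09234912335879715), np.float64(0.011688670212216016)), (np.float64(-0.09232229123865623), np.float64(-0.01546400434843057))]
```

Foot home, cheeks open to about 46.6 mm in total, enough for the 44 mm foot. Drawing it out.

Call:
{"method": "drive_tool", "body": {
  "deltas": [
    [[-4,0,0,0,0,0],[-4,0,0,0,0,0],[-4,0,0,0,0,0],[-4,0,0,0,0,0],[-4,0,0,0,0,0],[0,0,0,0,0,0]]
  ]
}}

```text
time: 12.68
position: [0.563, 0.0436, 0.0524]
tool_rot: [0.999, 0.046, -0.001, -0.0]
ft_force: [-0.6, -0.3, -0.5]
grip_width: 0.0233
grip_force: 25.0
```

Call:
{"method": "drive_tool", "body": {
  "deltas": [
    [[-5,0,0,0,0,0],[-5,0,0,0,0,0],[-5,0,0,0,0,0],[-5,0,0,0,0,0],[-5,0,0,0,0,0],[0,0,0,0,0,0]]
  ]
}}

```text
time: 13.18
position: [0.5374, 0.0415, 0.0524]
tool_rot: [0.999, 0.046, -0.001, -0.0]
ft_force: [-0.5, 0.7, -1.0]
grip_width: 0.0234
grip_force: 25.0
```

Call:
{"method": "drive_tool", "body": {
  "deltas": [
    [[-8,0,0,0,0,0],[-8,0,0,0,0,0],[-8,0,0,0,0,0],[-8,0,0,0,0,0],[-8,0,0,0,0,0],[-8,0,0,0,0,0],[0,0,0,0,0,0],[0,0,0,0,0,0]]
  ]
}}

```text
time: 13.85
position: [0.4908, 0.0369, 0.0526]
tool_rot: [0.999, 0.046, -0.0, -0.0]
ft_force: [0.0, 0.1, -1.8]
grip_width: 0.0234
grip_force: 25.0
```

```bash
python3 chk.py; python3 -c "
from h import *
cv2.imwrite('pics/w6.png',eyes.camera('wrist')['img'][:,:,::-1])"
```

```text
[0.49081604 0.0369351  0.05260838] [ 0.00441557  0.08595823 -1.76835836]
tcp in board -0.2165725435680349 -0.005322995120237012 0.2166379489022605
bar edges row 90 [(np.float64(-0.11837335842633379), np.float64(0.013086634949224785)), (np.float64(-0.11844943243071386), np.float64(-0.01443300934140912))]
bar edges row 200 [(np.float64(-0.1817103365697963), np.float64(0.010470903343399448)), (np.float64(-0.18176685608874887), np.float64(-0.016158860639570997))]
```

View pics/w6.png

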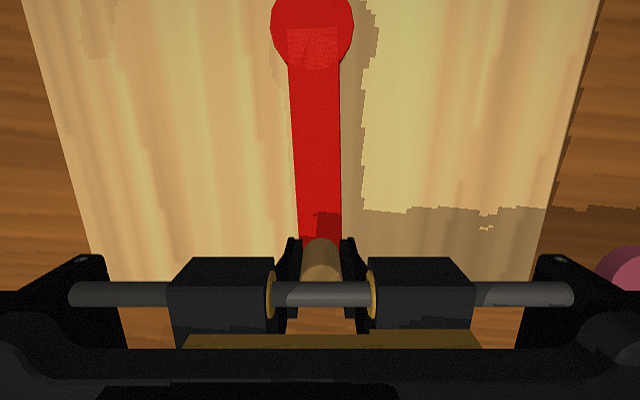

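The round foot is fully out at about (312,35), with its centre near board x = -87 mm. Now I release and lift.

Call:
{"method": "drive_tool", "body": {
  "deltas": [
    [[0,0,0,0,0,0],[0,0,0,0,0,0],[0,0,0,0,0,0],[0,0,0,0,0,0],[0,0,0,0,0,0],[0,0,0,0,0,0],[0,0,0,0,0,0],[0,0,0,0,0,0]]
  ],
  "gripper": 90
}}

```text
time: 14.62
position: [0.4914, 0.037, 0.0526]
tool_rot: [0.999, 0.046, 0.0, 0.0]
ft_force: [-0.1, 0.4, -0.3]
grip_width: 0.0686
grip_force: 0.0
```

Call:
{"method": "drive_tool", "body": {
  "deltas": [
    [[0,0,-10,0,0,0],[0,0,-20,0,0,0],[0,0,-30,0,0,0],[0,0,-30,0,0,0],[0,0,-20,0,0,0],[0,0,0,0,0,0],[0,0,0,0,0,0]]
  ]
}}

```text
time: 15.2
position: [0.4921, 0.0369, 0.1642]
tool_rot: [0.999, 0.046, 0.002, 0.0]
ft_force: [-0.3, -0.3, -0.6]
grip_width: 0.0782
grip_force: 0.0
```

```bash
python3 -c "
from h import *
print(sensors.get_obs()['ft_force'])
c=eyes.camera('scene')
cv2.imwrite('pics/s7.png',cv2.resize(c['img'][140:360,120:520],None,fx=2,fy=2)[:,:,::-1])"
```

```text
[-0.34133926 -0.27059448 -0.58375243]
```

View pics/s7.png

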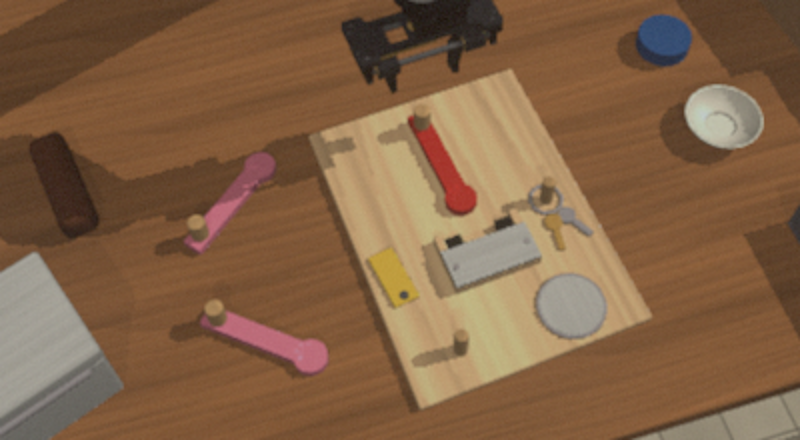

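The hook lies flat on the board. Its foot at (460,198) is clear of the cheeks, the gripper is up and free, and the bystanders haven't moved.

```bash
python3 -c "
from rig import ticket
print(ticket.hand_in())"
```

```text
the job is handed in; nothing more can be done
None
```

I rocked the red hook loose to both sides, drew it out, left it lying flat on the board with its foot about 87 mm in front of home, and handed in the job; no verdict came back.

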